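# Put the stain bottles back in their drip dishes

## Robot

A 7-joint arm with a two-finger parallel gripper is mounted at the origin on the work surface. World frame = base frame: x ahead of the robot, y to its left, z up, the work surface at z = 0. Lengths are in m, angles in rad, forces in N, time in s.
With the tool pointing down it reaches from about 0.4 to 0.75 m from the base axis. Payload 19.5 kg.
Tool frame: the origin (TCP) lies midway between the tips of the shut fingers; the grasp point (between the pads) lies 19 mm behind it (bot.tcp_to_grasp is the distance from the TCP to the grasp point, in m); z points along the fingers, y is the line along which they close (so a half turn about z gives the same grasp; the last joint's range is limited). The gripper opens to 85 mm and grips with 20 to 120 N. Pads are 22 mm wide; open, the fingers measure 114 mm over their backs; the gripper's body (76 mm by 85 mm) begins 54 mm behind the grasp point. The pads swing forward as they close: fully open they stand 13 mm farther back than shut.
Start: joints at [-0.042, 0.707, -0.028, 1.485, 0.022, 0.951, -0.075], TCP at [0.575, 0, 0.196] pointing down, gripper open.
Joint ranges: [-2.71, 2.71], [-0.32, 2.16], [-1.57, 1.52], [0, 2.45], [-1.46, 4.6], [0, 2.02], [-2.83, 2.83]. Speed limits (rad/s): [1.89, 1.89, 2.57, 2.57, 3.01, 3.01, 3.01].

## Interface

Orientations are given as [roll, pitch, yaw] about the fixed x, y, z axes, in that order (R = Rz(yaw) Ry(pitch) Rx(roll)).
In Python, from cell import bot gives the robot as it stands.
- The arm moves only by the tool move_arm, never from a script. Its argument "plan" is one flat list of numbers, 4 for each row, row after row: the shift along the tool's x, y, z in cm, then the turn about the tool's z in rad. In form: [tx, ty, tz, twist, tx, ty, tz, twist, ...]. A call has 1 to 12 rows; each row shifts and turns the commanded pose from where the row before left it, along the tool's axes as they then stand; what a row does not reach is not made up. A row lasts 1/12 s, in which the tool goes at most 41.7 mm and 7.16 degrees, less where a joint would pass 70% of its speed; a pose out of reach is approached as far as the arm can. A call with a gripper value outside its range is refused whole. "claw" is the gripper command: -1 is fully open, 1 is shut, values between are in proportion, set as the call begins (left out, the last holds). The fingers move at their own pace and stop on an object; "grip_force" is the grip in N (left out, the last holds). Time passes only in rows, so rows that do not move let the fingers close. It gives the time, the measured TCP pose, the force, the opening and the grip force at its end, in the units of the state.
- bot.read_state(): the state, without advancing time (a new reading comes with each control period).
- bot.read_camera(name): name is "scene" or "side" or "wrist"; returns (picture, depth): 480x640x3 uint8, blue, green, red; 480x640 float32, m along the optical axis (not along the pixel's ray), 0 where there is no reading.
- bot.camera_info(name): a dict with "fx", "fy", "cx", "cy" (pixels), "pose" (4x4, takes a point from camera to world coordinates). Camera axes: x right, y down, z forward; pixel columns grow to the right and rows downward; lengths in m; the calibration is good to about 2 mm. The wrist camera is an equidistant fisheye: a pixel r from the principal point sees the ray r / f radians off the axis. A picture is of the moment at which its call begins: read the wrist's pose just before it. camera_info takes no time and is no camera call; for the wrist camera it gives the pose at the moment of the call.
- bot.close_job(): hands the job in; it is judged then, once.
The state is a dict: "time_s": time; "qpos": joint angles; "joint_velocities": joint speeds; "effort": joint torques, N m; "tcp_pos": TCP position; "tool_rot": TCP orientation; "contact_force": force on the tool from outside, world axes, zero at the start; "moment": the same for the moment, N m; "opening": finger opening in m; "finger_force": force on a finger pad.
Only numpy, scipy, OpenCV 4.12 (cv2) and the standard library are available. Lean on these libraries where they do the work, as an engineer would, in place of code of your own. Each camera call takes 0.05 s, during which the arm holds its last target. There are 200 camera calls.

## Task

Put the four amber glass stain bottles away beside the microscope, each standing upright on the floor of the steel drip dish of its own size: the smallest bottle in the smallest dish, the next in the next, up to the largest in the largest. Keep the bottles upright and set them down gently, without dropping them, and leave the white wash bottle and the tape roll where they stand.

Things in the scene. Friction and masses are not known exactly. Their poses are not given: they have to be found in the camera images.
- bottle_s: The smallest of four round amber glass stain bottles with white paper label and black cap, loose, upright: straight body 24 mm in diameter from the bottom up to 48 mm, then a shoulder and cap, 70 mm tall in all, about 40 g. Origin: centre of its underside, z up; round, so yaw is of no account. Grip it across the straight body, about 40 mm above its underside.
- bottle_m: The second smallest of four round amber glass stain bottles with white paper label and black cap, loose, upright: straight body 34 mm in diameter from the bottom up to 54 mm, then a shoulder and cap, 80 mm tall in all, about 80 g. Origin: centre of its underside, z up; round, so yaw is of no account. Grip it across the straight body, about 46 mm above its underside.
- bottle_l: The second largest of four round amber glass stain bottles with white paper label and black cap, loose, upright: straight body 46 mm in diameter from the bottom up to 60 mm, then a shoulder and cap, 90 mm tall in all, about 150 g. Origin: centre of its underside, z up; round, so yaw is of no account. Grip it across the straight body, about 52 mm above its underside.
- bottle_xl: The largest of four round amber glass stain bottles with white paper label and black cap, loose, upright: straight body 60 mm in diameter from the bottom up to 68 mm, then a shoulder and cap, 100 mm tall in all, about 250 g. Origin: centre of its underside, z up; round, so yaw is of no account. Grip it across the straight body, about 60 mm above its underside.
- dish_s: The smallest of four round, open, low steel drip dishes, fixed to the bench; the home of the 24 mm bottle. Outer diameter 48 mm, inner 42 mm, height 18 mm, wall 3 mm, inner floor 4 mm above the bench. Origin: centre of its underside (on the bench), z up.
- dish_m: The second smallest of four round, open, low steel drip dishes, fixed to the bench; the home of the 34 mm bottle. Outer diameter 58 mm, inner 52 mm, height 18 mm, wall 3 mm, inner floor 4 mm above the bench. Origin: centre of its underside (on the bench), z up.
- dish_l: The second largest of four round, open, low steel drip dishes, fixed to the bench; the home of the 46 mm bottle. Outer diameter 70 mm, inner 64 mm, height 18 mm, wall 3 mm, inner floor 4 mm above the bench. Origin: centre of its underside (on the bench), z up.
- dish_xl: The largest of four round, open, low steel drip dishes, fixed to the bench; the home of the 60 mm bottle. Outer diameter 84 mm, inner 78 mm, height 18 mm, wall 3 mm, inner floor 4 mm above the bench. Origin: centre of its underside (on the bench), z up.
- wash_bottle: Bystander: white plastic wash bottle with a thin bent spout, loose, upright, 52 mm in diameter, 117 mm tall; the spout reaches 23 mm to its own +x side. Origin: centre of its underside. Leave it alone.
- tape_roll: Bystander: white paper tape roll lying flat, loose, 56 mm outer diameter, 24 mm hole, 45 mm tall. Origin: centre of its underside. Leave it alone.
Things that resemble listed ones, but are neither listed nor needed, are in the scene too. Leave any green or purple look-alike of the bottle_m alone.

How it is judged:
By the outcome, as a careful person would: the job done as asked, in the order asked, and still so for the second after the job is handed in, with the robot touching nothing.
It also fails if it takes over 112 s, if anything falls off the work surface, if the arm or the gripper's body presses on something with over 40 N, if the wrist force passes 120 N, or if a joint passes its speed limit or range.

## Working session

There is one attempt and no reset: what is moved stays moved. The work goes in short steps, Python scripts to look and compute and a tool call to move; the robot and the scene stay as the last step left them, time stands still between calls to the robot, and variables do not carry over. Pictures are saved under pics/ and viewed, at most 14 in all, crops included, and the job is handed in when it is done.

Besides the shell and the picture viewer there is one more tool, called after ">>>" as a command line: name --argument value ..., lists and objects as JSON in quotes. move_arm: Moves the arm, as the interface text tells. Its arguments: {"type":"object","properties":{"plan":{"type":"array"},"claw":{"type":"number"},"grip_force":{"type":"number"}},"required":["plan"]}

```bash
mkdir -p pics; cat > h.py <<'E'
import cv2, numpy as np
from cell import bot
def pts(name, depth, info=None):
    i=info or bot.camera_info(name); v,u=np.mgrid[0:480,0:640]
    P=np.stack([(u-i['cx'])/i['fx']*depth,(v-i['cy'])/i['fy']*depth,depth],-1)
    T=np.array(i['pose']); return P@T[:3,:3].T+T[:3,3]
E
python3 - <<'E'
from h import *
for n in ('scene','side'):
    im,d=bot.read_camera(n); cv2.imwrite(f'pics/{n}0.png',im); np.savez(f'{n}0.npz',im=im,d=d)
    i=bot.camera_info(n); print(n,i['fx'],np.round(i['pose'],3).tolist())
s=bot.read_state(); print(s['tcp_pos'],s['tool_rot'],s['opening'],s['time_s'])
E
```

```text
scene 508.7020533650412 [[0.477, 0.538, -0.694, 1.217], [0.878, -0.313, 0.361, -0.383], [-0.023, -0.783, -0.622, 0.711], [0.0, 0.0, 0.0, 1.0]]
side 532.7522107478651 [[0.997, -0.048, 0.059, 0.405], [-0.076, -0.546, 0.834, -0.932], [-0.008, -0.836, -0.549, 0.645], [0.0, 0.0, 0.0, 1.0]]
[5.74720395e-01 2.08572075e-05 1.95682970e-01] [-3.14057991e+00 -4.27905213e-08  1.57081027e+00] 0.08530088917299886 0.1
```

View pics/scene0.png

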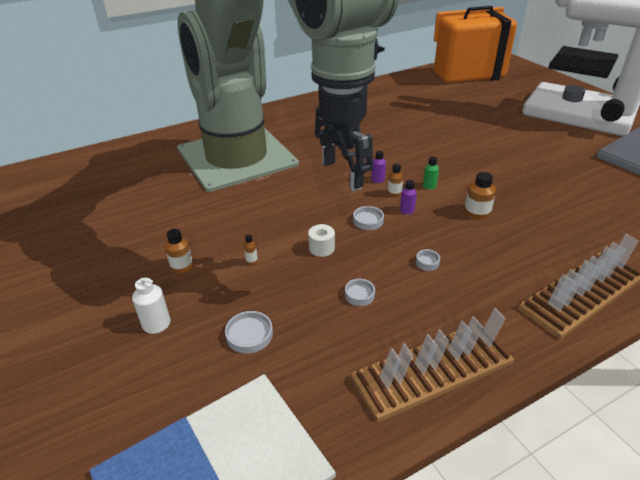

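View pics/side0.png

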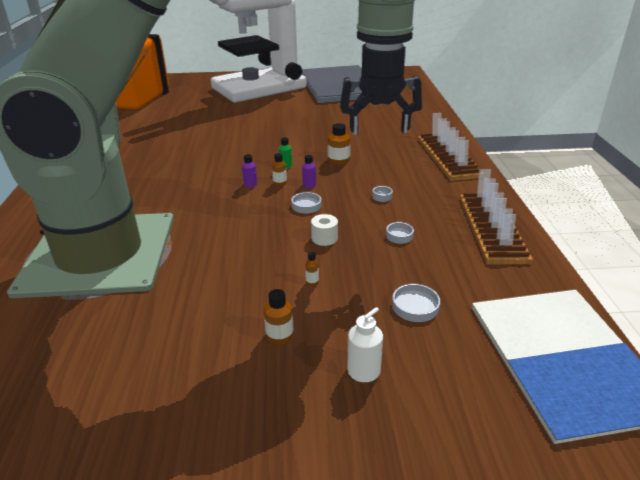

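The scene view shows:
- Amber bottles at (178,252) large, (250,250) smallest, (396,180) medium, and (480,195) large.
- Look-alikes: purple at (379,168) and (408,198), green at (431,174).
- Dishes at (249,331), (368,218), (360,292) and (428,260).
- Wash bottle at (151,306) and tape roll at (321,240).

Next I'll measure them all by depth in both views.

```bash
cat > m.py <<'E'
from h import *
from scipy.optimize import least_squares
def fit(xy):
    f=lambda p: np.hypot(xy[:,0]-p[0],xy[:,1]-p[1])-p[2]
    r=least_squares(f,[*xy.mean(0),.02],loss='soft_l1',f_scale=.001); return r.x
A=[]
for n in ('scene','side'):
    z=np.load(n+'0.npz'); P=pts(n,z['d']); ok=z['d']>0
    A.append(np.c_[P[ok],z['im'][ok],np.full(ok.sum(),n=='side')])
A=np.concatenate(A)
m=(A[:,2]>.006)&(A[:,2]<.13)&(A[:,0]>.25)&(A[:,0]<.95)&(abs(A[:,1])<.5); A=A[m]
# top-view grid clusters
g=np.zeros((700,1000),np.uint8); ix=((A[:,0]-.25)*1000).astype(int); iy=((A[:,1]+.5)*1000).astype(int)
g[ix,iy]=255; g2=cv2.morphologyEx(g,cv2.MORPH_CLOSE,np.ones((5,5)))
k,lab,st,ce=cv2.connectedComponentsWithStats(g2)
L=lab[ix,iy]
for j in range(1,k):
    if st[j][4]<150: continue
    B=A[L==j]; zt=np.percentile(B[:,2],99)
    lo,hi=(.008,.045) if zt>.03 else (.010,.03)
    out=[]
    for c in (0,1,2):
        q=B[(B[:,2]>lo)&(B[:,2]<hi)&((B[:,6]==c)|(c==2))]
        if len(q)>20: out.append(np.round(fit(q[:,:2])*1000,1).tolist())
    print(j,len(B),'ztop %.3f'%zt,'bbox',np.round([*B[:,:2].min(0),*B[:,:2].max(0)],3),'bgr',np.median(B[:,3:6],0),out)
E
python3 m.py
```

```text
1 701 ztop 0.081 bbox [0.283 0.249 0.321 0.287] bgr [104.  38.  77.] [[301.5, 272.5, 16.4], [300.3, 269.2, 16.2], [300.0, 271.9, 17.7]]
4 2084 ztop 0.091 bbox [ 0.349 -0.297  0.399 -0.246] bgr [ 32.  74. 116.] [[373.3, -268.6, 23.0], [372.1, -271.0, 23.2], [371.8, -269.4, 24.3]]
6 739 ztop 0.082 bbox [0.358 0.247 0.397 0.286] bgr [ 40.  76. 110.] [[376.3, 271.9, 16.5], [374.9, 269.3, 16.6], [374.9, 271.6, 17.7]]
8 636 ztop 0.082 bbox [0.375 0.344 0.412 0.381] bgr [43. 95. 33.] [[393.2, 367.2, 16.3], [391.6, 364.6, 15.9], [392.3, 367.0, 16.9]]
11 586 ztop 0.020 bbox [0.402 0.115 0.476 0.189] bgr [121. 116. 113.] [[439.2, 153.5, 33.2], [436.5, 150.5, 33.0], [438.1, 152.0, 33.2]]
15 659 ztop 0.071 bbox [ 0.423 -0.153  0.451 -0.124] bgr [ 38.  74. 114.] [[436.1, -135.4, 11.7], [434.5, -138.2, 11.8], [434.4, -136.0, 13.2]]
22 774 ztop 0.082 bbox [0.431 0.231 0.47  0.269] bgr [104.  38.  76.] [[449.7, 255.9, 16.8], [448.2, 252.7, 16.1], [448.4, 255.7, 17.9]]
28 1363 ztop 0.047 bbox [ 0.441 -0.02   0.502  0.042] bgr [149. 157. 155.] [[476.0, 10.5, 21.9], [468.8, 5.7, 22.5], [471.3, 8.2, 23.
[... 457 characters left out ...]
 [0.598 0.152 0.648 0.205] bgr [121. 116. 112.] [[623.7, 179.4, 22.4], [621.6, 176.4, 22.2], [622.9, 178.3, 22.4]]
63 636 ztop 0.021 bbox [ 0.602 -0.028  0.662  0.038] bgr [125.5 119.  117. ] [[633.0, 8.2, 27.1], [630.5, 5.0, 27.4], [631.9, 6.7, 27.3]]
118 29407 ztop 0.016 bbox [ 0.716 -0.5    0.934 -0.21 ] bgr [208. 215. 214.] [[803.3, -324.9, 75.2], [822.2, -364.6, 90.3], [829.2, -355.3, 91.0]]
119 11549 ztop 0.085 bbox [ 0.783 -0.117  0.897  0.15 ] bgr [ 67. 101. 123.] [[424.2, 76.2, 441.9], [1089.6, 17.9, 277.3], [2905220.7, -352746.3, 2925716.4]]
120 7419 ztop 0.085 bbox [0.783 0.24  0.9   0.5  ] bgr [ 66.  98. 120.] [[632.2, 371.8, 238.8], [1204.8, 435.0, 392.0], [646.5, 364.2, 219.7]]
```

Sizes match the listed values: heights 70/80/90/100 mm and dish outer radii around 24/29/35/42 mm. The one amber 80 mm bottle is at (375.6, 270.6) mm, pixel (396,180). The purple bottles at (379,168) and (408,198) and the green one at (431,174) are the same size but the wrong colour. I'll confirm this with one crop, and start moving towards bottle_s.

```bash
python3 -c "
import cv2
a=cv2.imread('pics/scene0.png')[140:230,350:510]
cv2.imwrite('pics/crop.png',cv2.resize(a,None,fx=4,fy=4,interpolation=2))"
```

```text
(no output)
```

View pics/crop.png

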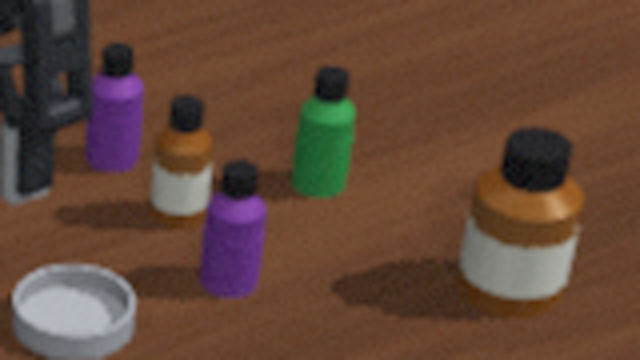

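>>> move_arm --plan '[-1.5,-1.5,0,0,-2.5,-2.5,0,0,-3,-3,0,0,-3,-3,0,0,-2.5,-2.5,0,0,-1.2,-1.4,0,0,0,0,0,0.12,0,0,0,0.12,0,0,0,0.12,0,0,0,0.12,0,0,0,0.12,0,0,0,0.12]' --claw -0.2

```text
time_s: 1.1
tcp_pos: [0.4369, -0.1359, 0.196]
tool_rot: [-3.141, 0.0, 0.845]
contact_force: [0.4, 0.2, -0.3]
opening: 0.0509
finger_force: 0.0
```

The crop shows the amber, labelled bottle at crop (182,160), which is scene (396,180). That is bottle_m. The purple and green ones around it have no label.

>>> move_arm --plan '[0,0,0.5,0.12,0,0,1,0.12,0,0,1.5,0.12,0,0,1.5,0.12,0,0,1.5,0.12,0,0,1,0.12,0,0,1,0.12,-0.1,0.1,0.5,0,0,0,0,0]'

```text
time_s: 1.85
tcp_pos: [0.4355, -0.1369, 0.1103]
tool_rot: [-3.141, 0.002, 0.015]
contact_force: [-0.1, -0.1, 0.4]
opening: 0.0515
finger_force: 0.0
```

>>> move_arm --plan '[0,0,1,0.01,0,0,2,0,0,0,2,0,0,0,2,0,0,0,1.3,0,0,0,0.7,0,0,0,0.3,0,0,0,0,0]'

```text
time_s: 2.52
tcp_pos: [0.4361, -0.137, 0.0183]
tool_rot: [-3.141, -0.0, 0.002]
contact_force: [0.4, 0.1, 0.7]
opening: 0.0515
finger_force: 0.0
```

>>> move_arm --plan '[0,0,0,0,0,0,0,0,0,0,0,0,0,0,0,0,0,0,0,0,0,0,0,0]' --claw 1 --grip_force 25

```text
time_s: 3.02
tcp_pos: [0.4363, -0.1368, 0.0185]
tool_rot: [-3.141, -0.001, 0.001]
contact_force: [-0.0, 2.6, 8.5]
opening: 0.0134
finger_force: 22.1
```

```bash
python3 - <<'E'
from h import *
im,d=bot.read_camera('side'); im2,_=bot.read_camera('scene')
np.savez('side1.npz',im=im,d=d)
a=cv2.resize(im[170:320,240:400],None,fx=3,fy=3); b=cv2.resize(im2[150:300,170:330],None,fx=2.5,fy=3)
cv2.imwrite('pics/g1.png',np.hstack([a[:, :400],b[:, :400]]))
print(bot.read_state()['opening'],bot.tcp_to_grasp)
E
```

```text
0.013694134535261136 0.0187
```

View pics/g1.png

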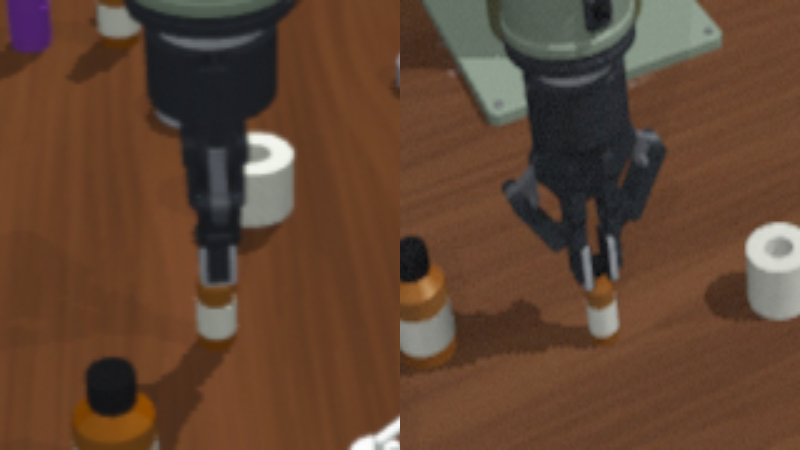

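The pads close on the cap and shoulder, about 25 mm higher than the reported TCP suggests. I'll measure where the fingertips really are from the depth data.

```bash
python3 - <<'E'
from h import *
for f,n,bx in (('scene0','scene',(.5,.65,-.06,.06)),('side0','side',(.5,.65,-.06,.06)),('side1','side',(.40,.47,-.19,-.08))):
    z=np.load(f+'.npz'); P=pts(n,z['d']); im=z['im'].astype(int)
    m=(z['d']>0)&(P[...,0]>bx[0])&(P[...,0]<bx[1])&(P[...,1]>bx[2])&(P[...,1]<bx[3])&(P[...,2]>.02)
    c=m&(abs(im[...,2]-im[...,0])<20)&(im.max(-1)<150)
    q=P[c]; o=np.argsort(q[:,2])[:400]; print(f,len(q),np.round(q[o[::50]],3).tolist(), np.round(np.percentile(q[:,2],[0,1,2,5]),3))
E
```

```text
scene0 10323 [[0.632, 0.034, 0.02], [0.532, -0.011, 0.252], [0.632, 0.007, 0.256], [0.63, 0.004, 0.26], [0.622, -0.01, 0.264], [0.627, -0.006, 0.268], [0.625, -0.005, 0.272], [0.633, -0.004, 0.276]] [0.02  0.257 0.265 0.292]
side0 6176 [[0.618, -0.001, 0.245], [0.529, -0.008, 0.255], [0.622, -0.013, 0.262], [0.521, -0.008, 0.267], [0.525, -0.008, 0.273], [0.521, -0.008, 0.279], [0.623, -0.015, 0.286], [0.518, -0.012, 0.29]] [0.245 0.257 0.264 0.287]
side1 8320 [[0.44, -0.149, 0.02], [0.423, -0.142, 0.03], [0.434, -0.156, 0.063], [0.438, -0.159, 0.072], [0.438, -0.161, 0.082], [0.433, -0.174, 0.105], [0.419, -0.129, 0.12], [0.452, -0.157, 0.128]] [0.02  0.057 0.076 0.143]
```

```bash
python3 - <<'E'
from h import *
for f,n in (('scene0','scene'),('side0','side')):
    z=np.load(f+'.npz'); P=pts(n,z['d'])
    m=(z['d']>0)&(P[...,0]>.45)&(P[...,0]<.7)&(abs(P[...,1])<.08)&(P[...,2]>.14)
    q=P[m]; 
    for s in (q[:,0]<.575,q[:,0]>.575):
        w=q[s]; w=w[np.argsort(w[:,2])]; print(f,np.round(w[[0,5,20,60,120]],3).tolist())
z=np.load('side1.npz'); P=pts('side',z['d'])
for v in range(235,290,3): print(v,[(np.round(P[v,u],3).tolist(),z['im'][v,u].tolist()) for u in (312,)])
E
```

```text
scene0 [[0.532, 0.008, 0.245], [0.533, 0.001, 0.246], [0.533, 0.003, 0.249], [0.531, -0.008, 0.255], [0.534, 0.005, 0.265]]
scene0 [[0.625, 0.006, 0.245], [0.625, 0.004, 0.246], [0.625, -0.006, 0.251], [0.63, -0.005, 0.257], [0.633, 0.004, 0.266]]
side0 [[0.527, -0.008, 0.243], [0.525, -0.01, 0.246], [0.525, -0.006, 0.253], [0.528, -0.013, 0.263], [0.532, -0.012, 0.276]]
side0 [[0.618, 0.008, 0.243], [0.621, -0.012, 0.245], [0.626, -0.006, 0.251], [0.63, -0.008, 0.259], [0.625, -0.011, 0.273]]
235 [([0.434, -0.2, 0.152], [85, 79, 76])]
238 [([0.434, -0.2, 0.146], [84, 78, 76])]
241 [([0.434, -0.202, 0.141], [51, 48, 46])]
244 [([0.434, -0.193, 0.129], [42, 37, 34])]
247 [([0.434, -0.188, 0.119], [32, 30, 27])]
250 [([0.434, -0.176, 0.104], [35, 30, 28])]
253 [([0.435, -0.155, 0.083], [35, 31, 29])]
256 [([0.435, -0.161, 0.08], [35, 30, 29])]
259 [([0.434, -0.159, 0.072], [34, 30, 28])]
262 [([0.434, -0.156, 0.063], [37, 32, 30])]
265 [([0.434, -0.153, 0.054], [70, 88, 111])]
268 [([0.434, -0.151, 0.046], [19, 58, 94])]
271 [([0.434, -0.15, 0.037], [24, 59, 94])]
274 [([0.434, -0.15, 0.03], [134, 143, 140])]
277 [([0.434, -0.149, 0.023], [135, 144, 140])]
280 [([0.434, -0.149, 0.016], [134, 142, 139])]
283 [([0.434, -0.15, 0.009], [56, 77, 101])]
286 [([0.433, -0.149, 0.001], [10, 46, 85])]
289 [([0.433, -0.155, -0.001], [29, 48, 77])]
```

The depth data shows it clearly. At the start the open tips stood at z=0.243 in both views, where 0.209 was expected. Now they are at about 0.053 with a reported TCP of 0.0185. So the real fingertips sit about 34 mm above what the reported z implies. I'll open, go 34 mm lower, and check.

>>> move_arm --plan '[0,0,0,0,0,0,0,0,0,0,0,0,0,0,0,0,0,0,0,0,0,0,0,0]' --claw -0.2

```text
time_s: 3.62
tcp_pos: [0.436, -0.1369, 0.0181]
tool_rot: [-3.142, 0.0, 0.001]
contact_force: [0.1, 0.3, 0.2]
opening: 0.051
finger_force: 0.0
```

```bash
cat > chk.py <<'E'
from h import *
import sys
# bottle centre near (x,y): amber/white/black pts in body band, both cams;  usage chk.py x y [R]
from scipy.optimize import least_squares
x,y=map(float,sys.argv[1:3]); R=float(sys.argv[3]); r=float(sys.argv[4]); zo=float(sys.argv[5]) if len(sys.argv)>5 else 0
for n in ('scene','side'):
    im,d=bot.read_camera(n); P=pts(n,d); np.savez(f'last_{n}.npz',im=im,d=d)
    m=(d>0)&(np.hypot(P[...,0]-x,P[...,1]-y)<R); hz=P[...,2]
    hsv=cv2.cvtColor(im,cv2.COLOR_BGR2HSV); amb=m&(hsv[...,0]<20)&(hsv[...,1]>150)&(hz>.006+zo)
    q=P[m&(hz>.008+zo)&(hz<.03+zo)][:,:2]
    f=lambda p: np.hypot(q[:,0]-p[0],q[:,1]-p[1])-r
    s=least_squares(f,[x,y],loss='soft_l1',f_scale=.001)
    print(n,len(q),np.round(s.x*1000,1),'amber z',np.round(np.percentile(hz[amb],[1,99]),3) if amb.any() else None,'ztop',np.round(np.percentile(hz[m],99),3))
E
python3 chk.py .4353 -.1368 .02 .012
```

```text
scene 90 [ 435.9 -135.3] amber z [0.006 0.062] ztop 0.503
side 114 [ 434.5 -138.1] amber z [0.006 0.039] ztop 0.501
```

Bottle_s is still upright and in place. I'll lower 34 mm, then grip.

>>> move_arm --plan '[0,0,0.5,0,0,0,1,0,0,0,1,0,0,0,0.6,0,0,0,0.3,0,0,0,0,0]'

```text
time_s: 4.22
tcp_pos: [0.4357, -0.1369, -0.0165]
tool_rot: [-3.141, 0.001, 0.001]
contact_force: [-0.8, 0.4, 0.5]
opening: 0.0513
finger_force: 0.0
```

>>> move_arm --plan '[0,0,0,0,0,0,0,0,0,0,0,0,0,0,0,0,0,0,0,0,0,0,0,0]' --claw 1

```text
time_s: 4.72
tcp_pos: [0.4362, -0.137, -0.0156]
tool_rot: [3.141, -0.0, 0.001]
contact_force: [-1.1, -0.1, 6.6]
opening: 0.0232
finger_force: 26.8
```

>>> move_arm --plan '[0,0,-0.3,0,0,0,-0.8,0,0,0,-1.4,0,0,0,-1.8,0,0,0,-1.8,0,0.3,-0.5,-1.4,0,0.7,-1.2,-1,0,1.1,-1.9,-0.5,0,1.4,-2.4,0,0,1.5,-2.5,0,0,1.5,-2.5,0,0,1.5,-2.5,0,0]'

```text
time_s: 5.72
tcp_pos: [0.5164, -0.0003, 0.0749]
tool_rot: [-3.141, -0.0, 0.001]
contact_force: [-0.6, -0.7, -0.9]
opening: 0.0232
finger_force: 26.1
```

>>> move_arm --plan '[1.5,-2.5,0,0,1.5,-2.5,0,0,1.5,-2.5,0,0,1.5,-2.5,0,0,1.5,-2.5,0,0,1.4,-2.4,0,0,1,-1.8,0,0,0.6,-1.1,0,0,0.3,-0.5,0,0,0,0,0,0]'

```text
time_s: 6.55
tcp_pos: [0.6237, 0.182, 0.0743]
tool_rot: [-3.142, 0.0, 0.002]
contact_force: [0.1, 0.6, -1.0]
opening: 0.0231
finger_force: 26.1
```

```bash
python3 chk.py .623 .182 .025 .012 .085; python3 -c "
import numpy as np,cv2
a=np.load('last_scene.npz')['im'];cv2.imwrite('pics/h1.png',cv2.resize(a[130:290,340:500],None,fx=3,fy=3))"
```

```text
scene 96 [623.4 182.3] amber z [0.092 0.148] ztop 0.502
side 69 [622.5 178.3] amber z [0.091 0.13 ] ztop 0.272
```

View pics/h1.png

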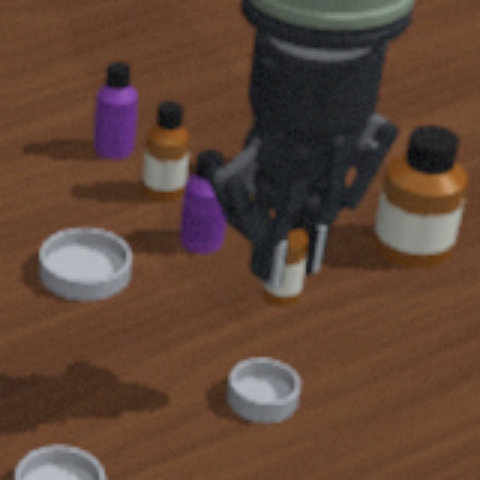

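Bottle_s hangs upright, held on its body, at crop (285,270) above dish_s at (264,390). Lowering it.

>>> move_arm --plan '[0,0.3,0,0,0,0,0.7,0,0,0,1.5,0,0,0,2,0,0,0,1.8,0,0,0,1.2,0,0,0,0.7,0,0,0,0.3,0,0,0,0.1,0,0,0,0,0]'

```text
time_s: 7.48
tcp_pos: [0.6241, 0.1782, -0.0084]
tool_rot: [-3.141, -0.001, 0.001]
contact_force: [-0.6, -0.3, -0.2]
opening: 0.023
finger_force: 26.1
```

>>> move_arm --plan '[0,0,0.1,0,0,0,0.1,0,0,0,0,0]'

```text
time_s: 7.73
tcp_pos: [0.6239, 0.1783, -0.0107]
tool_rot: [-3.141, -0.0, 0.001]
contact_force: [-0.8, -0.1, 0.2]
opening: 0.0229
finger_force: 26.1
```

>>> move_arm --plan '[0,0,0.1,0,0,0,0.05,0,0,0,0,0]'

```text
time_s: 7.98
tcp_pos: [0.6241, 0.1784, -0.0115]
tool_rot: [-3.141, -0.001, 0.001]
contact_force: [-3.6, 0.6, 11.4]
opening: 0.0231
finger_force: 27.3
```

Contact with the floor of the dish. Releasing and rising.

>>> move_arm --plan '[0,0,0,0,0,0,0,0,0,0,0,0,0,0,0,0,0,0,0,0]' --claw -0.2

```text
time_s: 8.4
tcp_pos: [0.6238, 0.1782, -0.0125]
tool_rot: [3.142, 0.0, 0.001]
contact_force: [-0.7, -1.2, 0.7]
opening: 0.0512
finger_force: 0.0
```

>>> move_arm --plan '[0,0,-0.7,0,0,0,-1.5,0,0,0,-2.5,0,0,0,-3,0,0,0,-3,0,0,0,-2,0,0,0,-1,0,-1,-0.5,0,0,-2,-0.8,0,0,-2.7,-1,0,0,-2.7,-1,0,0,-2.7,-1,0,0]' --claw 0

```text
time_s: 9.4
tcp_pos: [0.5113, 0.2213, 0.125]
tool_rot: [-3.142, 0.0, 0.001]
contact_force: [0.8, 1.0, -0.0]
opening: 0.0427
finger_force: 0.0
```

>>> move_arm --plan '[-2.7,-1,0,0,-2.7,-1,0,0,-2.7,-1,0,0,-2.5,-0.9,0,0,-1.6,-0.6,0,0,-0.9,-0.3,0,0,-0.4,-0.1,0,0,0,0,0,0]' --claw -0.35

```text
time_s: 10.07
tcp_pos: [0.3777, 0.2701, 0.1248]
tool_rot: [-3.141, -0.0, 0.001]
contact_force: [0.5, -1.0, -0.4]
opening: 0.0578
finger_force: 0.0
```

```bash
python3 chk.py .6235 .178 .02 .012 .012;python3 chk.py .3756 .2706 .022 .017
```

```text
scene 111 [624.1 178.9] amber z [0.043 0.066] ztop 0.076
side 82 [622.4 176.6] amber z [0.041 0.065] ztop 0.074
scene 108 [375.9 271.8] amber z [0.006 0.069] ztop 0.28
side 107 [374.4 269.9] amber z [0.007 0.065] ztop 0.321
```

Bottle_s stands in its dish, with its top at 74 mm and centred. Next is bottle_m.

>>> move_arm --plan '[-0.2,0,0.7,0,0,0,1.5,0,0,0,2,0,0,0,2,0,0,0,2,0,0,0,2,0,0,0,1.7,0,0,0,1,0,0,0,0.6,0,0,0,0.2,0,0,0,0,0]'

```text
time_s: 11.18
tcp_pos: [0.3757, 0.2697, -0.0126]
tool_rot: [3.141, 0.0, 0.0]
contact_force: [0.1, -1.0, 0.4]
opening: 0.058
finger_force: 0.0
```

>>> move_arm --plan '[0,0,0,0,0,0,0,0,0,0,0,0,0,0,0,0,0,0,0,0,0,0,0,0]' --claw 1 --grip_force 30

```text
time_s: 11.68
tcp_pos: [0.376, 0.2703, -0.0118]
tool_rot: [-3.141, -0.001, 0.001]
contact_force: [-0.6, -0.3, 4.8]
opening: 0.0329
finger_force: 29.2
```

>>> move_arm --plan '[0,0,-0.3,0,0,0,-0.8,0,0,0,-1.5,0,0,0,-2,0,0,0,-2.2,0,0,0,-2.2,0,0,0,-1.7,0,0,0,-0.9,0,0.5,0.5,-0.4,0,1,1,0,0,1.6,1.6,0,0,2.1,2.2,0,0]'

```text
time_s: 12.68
tcp_pos: [0.4276, 0.2172, 0.1077]
tool_rot: [-3.141, 0.001, 0.003]
contact_force: [0.6, 0.5, -0.9]
opening: 0.0333
finger_force: 30.0
```

>>> move_arm --plan '[2.2,2.3,0,0,2.2,2.3,0,0,2.2,2.3,0,0,2.2,2.3,0,0,2.2,2.3,0,0,2.2,2.3,0,0,2.2,2.3,0,0,2,2.1,0,0,1.5,1.5,0,0,0.9,0.9,0,0,0.5,0.5,0,0,0,0,0,0]'

```text
time_s: 13.68
tcp_pos: [0.6311, 0.0046, 0.1073]
tool_rot: [3.141, 0.0, -0.001]
contact_force: [-0.2, 0.2, -0.6]
opening: 0.033
finger_force: 30.0
```

```bash
python3 chk.py .631 .005 .03 .017 .118
```

```text
scene 166 [631.    5.6] amber z [0.124 0.185] ztop 0.532
side 137 [629.2   3.8] amber z [0.124 0.181] ztop 0.311
```

>>> move_arm --plan '[0.1,-0.1,0.5,0,0,0,1.3,0,0,0,2,0,0,0,2,0,0,0,2,0,0,0,1.6,0,0,0,0.9,0,0,0,0.5,0,0,0,0.2,0,0,0,0.1,0,0,0,0,0]'

```text
time_s: 14.7
tcp_pos: [0.6322, 0.0074, -0.0028]
tool_rot: [-3.142, -0.001, 0.001]
contact_force: [-1.4, -0.4, -0.6]
opening: 0.033
finger_force: 30.0
```

>>> move_arm --plan '[0,0,0.2,0,0,0,0.1,0,0,0,0.1,0,0,0,0.1,0,0,0,0,0]'

```text
time_s: 15.12
tcp_pos: [0.6322, 0.0073, -0.0078]
tool_rot: [-3.141, -0.001, 0.001]
contact_force: [-1.8, 0.7, 8.3]
opening: 0.0328
finger_force: 30.8
```

>>> move_arm --plan '[0,0,0,0,0,0,0,0,0,0,0,0,0,0,0,0,0,0,0,0]' --claw -0.35

```text
time_s: 15.53
tcp_pos: [0.6319, 0.0072, -0.0085]
tool_rot: [3.142, 0.0, 0.001]
contact_force: [0.0, 0.7, 0.6]
opening: 0.0576
finger_force: 0.0
```

>>> move_arm --plan '[0,0,-0.7,0,0,0,-1.5,0,0,0,-2.5,0,0,0,-3,0,0,0,-3,0,0,0,-2,0,0,0,-1.1,0,-0.8,0.8,0,0,-1.6,1.7,0,0,-2.2,2.4,0,0,-2.2,2.4,0,0,-2.2,2.4,0,0]' --claw -0.7

```text
time_s: 16.53
tcp_pos: [0.5406, -0.0905, 0.1294]
tool_rot: [3.141, 0.001, 0.001]
contact_force: [0.0, -0.4, 0.2]
opening: 0.0727
finger_force: 0.0
```

>>> move_arm --plan '[-2.2,2.4,0,0,-2.2,2.4,0,0,-2.2,2.4,0,0,-2.2,2.4,0,0,-2.2,2.4,0,0,-2.2,2.4,0,0,-1.8,1.9,0,0,-1.1,1.1,0,0,-0.6,0.6,0,0,-0.2,0.3,0,0,0,0,0,0]'

```text
time_s: 17.45
tcp_pos: [0.3733, -0.273, 0.1295]
tool_rot: [-3.141, 0.0, 0.001]
contact_force: [0.9, 0.4, -0.3]
opening: 0.0727
finger_force: 0.0
```

```bash
python3 chk.py .632 .007 .025 .017 .012;python3 chk.py .3727 -.2698 .028 .023
```

```text
scene 158 [631.7   8.4] amber z [0.047 0.072] ztop 0.086
side 144 [630.4   5.6] amber z [0.045 0.072] ztop 0.085
scene 186 [ 373.2 -268.7] amber z [0.007 0.074] ztop 0.525
side 254 [ 372.1 -271.1] amber z [0.006 0.075] ztop 0.531
```

>>> move_arm --plan '[0,-0.3,0.7,0,0,0,1.5,0,0,0,2,0,0,0,2,0,0,0,2,0,0,0,2,0,0,0,1.5,0,0,0,1,0,0,0,0.6,0,0,0,0.2,0,0,0,0,0]'

```text
time_s: 18.57
tcp_pos: [0.3731, -0.2697, -0.0057]
tool_rot: [-3.141, 0.001, 0.001]
contact_force: [-0.2, 0.4, 0.5]
opening: 0.0728
finger_force: 0.0
```

>>> move_arm --plan '[0,0,0,0,0,0,0,0,0,0,0,0,0,0,0,0,0,0,0,0,0,0,0,0]' --claw 1 --grip_force 40

```text
time_s: 19.07
tcp_pos: [0.3735, -0.27, -0.0047]
tool_rot: [3.141, -0.001, 0.001]
contact_force: [-0.9, 1.5, 10.6]
opening: 0.0446
finger_force: 39.5
```

>>> move_arm --plan '[0,0,-0.3,0,0,0,-0.8,0,0,0,-1.5,0,0,0,-2,0,0,0,-2.2,0,0,0,-2.2,0,0.3,-0.2,-1.7,0,0.8,-0.6,-0.9,0,1,-1.1,-0.4,0,1,-1.7,0,0,1,-2.3,0,0,1,-2.7,0,0]'

```text
time_s: 20.07
tcp_pos: [0.4244, -0.1836, 0.1154]
tool_rot: [3.141, -0.001, -0.001]
contact_force: [1.4, -0.1, -2.1]
opening: 0.0447
finger_force: 41.3
```

>>> move_arm --plan '[0.8,-2.8,0,0,0.4,-2.8,0,0,0.1,-2.8,0,0,0,-2.8,0,0,0,-2.8,0,0,0,-2.8,0,0,0,-2.8,0,0,0,-2.8,0,0,0,-2.8,0,0,0,-2.6,0,0,0,-2.2,0,0,0,-1.6,0,0]'

```text
time_s: 21.07
tcp_pos: [0.4364, 0.1345, 0.1152]
tool_rot: [-3.14, 0.0, 0.003]
contact_force: [0.0, 0.1, -1.6]
opening: 0.0447
finger_force: 41.3
```

>>> move_arm --plan '[0,-1.1,0,0,0,-0.6,0,0,0,-0.3,0,0,0,0,0,0]'

```text
time_s: 21.4
tcp_pos: [0.4368, 0.1522, 0.1149]
tool_rot: [-3.141, -0.0, 0.001]
contact_force: [0.6, 0.1, -1.9]
opening: 0.0448
finger_force: 41.3
```

```bash
python3 chk.py .438 .152 .035 .023 .123
```

```text
scene 183 [437.  152.4] amber z [0.13  0.191] ztop 0.417
side 176 [435.5 149.7] amber z [0.129 0.186] ztop 0.332
```

>>> move_arm --plan '[0.1,0,0.5,0,0,0,1.3,0,0,0,2,0,0,0,2,0,0,0,2,0,0,0,1.6,0,0,0,0.9,0,0,0,0.5,0,0,0,0.2,0,0,0,0.1,0,0,0,0,0]'

```text
time_s: 22.42
tcp_pos: [0.438, 0.152, 0.0039]
tool_rot: [-3.142, -0.0, 0.001]
contact_force: [0.1, 0.0, -1.6]
opening: 0.0451
finger_force: 41.3
```

>>> move_arm --plan '[0,0,0.1,0,0,0,0.1,0,0,0,0.1,0,0,0,0.1,0,0,0,0,0]'

```text
time_s: 22.83
tcp_pos: [0.4378, 0.1521, -0.0005]
tool_rot: [-3.142, 0.0, 0.001]
contact_force: [-0.4, -0.6, -1.7]
opening: 0.0449
finger_force: 41.3
```

>>> move_arm --plan '[0,0,0.1,0,0,0,0.05,0,0,0,0,0]'

```text
time_s: 23.08
tcp_pos: [0.4379, 0.1522, -0.0008]
tool_rot: [-3.141, -0.001, 0.001]
contact_force: [-5.6, -0.4, 33.5]
opening: 0.0446
finger_force: 44.6
```

>>> move_arm --plan '[0,0,-0.08,0,0,0,0,0]'

```text
time_s: 23.25
tcp_pos: [0.438, 0.1522, -0.0007]
tool_rot: [-3.141, -0.0, 0.001]
contact_force: [-2.6, 0.6, 16.2]
opening: 0.0448
finger_force: 43.0
```

>>> move_arm --plan '[0,0,0,0,0,0,0,0,0,0,0,0,0,0,0,0,0,0,0,0]' --claw -0.6

```text
time_s: 23.67
tcp_pos: [0.4378, 0.152, -0.0012]
tool_rot: [3.142, 0.0, 0.001]
contact_force: [-0.0, 0.0, -0.3]
opening: 0.0684
finger_force: 0.0
```

>>> move_arm --plan '[0,0,-0.7,0,0,0,-1.5,0,0,0,-2.5,0,0,0,-3,0,0,0,-3,0,0,0,-2.2,0,0,0,-1.2,0,0.5,-1.2,0,0,1,-2.4,0,0,1.3,-3.1,0,0,1.3,-3.1,0,0,1.3,-3.1,0,0]'

```text
time_s: 24.67
tcp_pos: [0.4917, 0.2826, 0.1406]
tool_rot: [3.141, 0.0, 0.001]
contact_force: [0.7, -0.4, 0.7]
opening: 0.0684
finger_force: 0.0
```

>>> move_arm --plan '[1.3,-3.1,0,0,1.2,-3,0,0,1,-2.3,0,0,0.6,-1.5,0,0,0.3,-0.8,0,0,0.1,-0.4,0,0,0,0,0,0]' --claw -1

```text
time_s: 25.25
tcp_pos: [0.5364, 0.3924, 0.14]
tool_rot: [3.141, 0.0, 0.001]
contact_force: [-0.1, -0.9, 0.2]
opening: 0.0857
finger_force: 0.0
```

```bash
python3 chk.py .4378 .152 .03 .023 .012;python3 chk.py .537 .392 .035 .030; python3 -c "
import numpy as np,cv2
a=np.load('last_scene.npz')['im'];cv2.imwrite('pics/x1.png',cv2.resize(a[50:290,300:620],None,fx=2.5,fy=2.5))"
```

```text
scene 160 [438.2 152.6] amber z [0.052 0.079] ztop 0.096
side 169 [436.8 150.2] amber z [0.049 0.075] ztop 0.094
scene 208 [537.6 393.6] amber z [0.007 0.083] ztop 0.436
side 151 [536.6 391.5] amber z [0.006 0.084] ztop 0.357
```

View pics/x1.png

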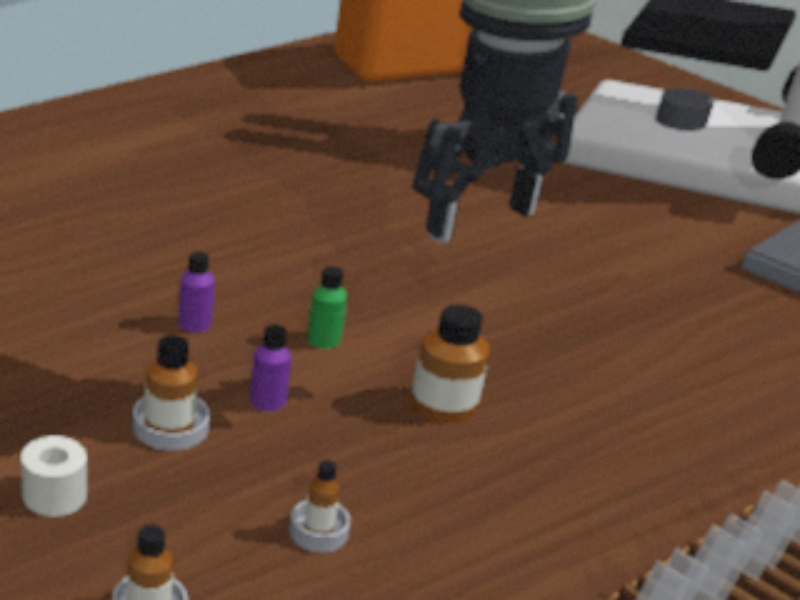

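Three bottles stand in their dishes: crop (172,395), (322,505) and (150,580). The open gripper is above bottle_xl, which is at (450,365).

>>> move_arm --plan '[0.1,0,0.7,0,0,0,1.5,0,0,0,2,0,0,0,2,0,0,0,2,0,0,0,2,0,0,0,1.5,0,0,0,1,0,0,0,0.6,0,0,0,0.3,0,0,0,0.2,0,0,0,0,0]'

```text
time_s: 26.45
tcp_pos: [0.5378, 0.3922, 0.0022]
tool_rot: [-3.141, -0.0, 0.001]
contact_force: [-0.3, -0.6, 0.5]
opening: 0.0855
finger_force: 0.0
```

>>> move_arm --plan '[0,0,0,0,0,0,0,0,0,0,0,0,0,0,0,0,0,0,0,0,0,0,0,0]' --claw 1 --grip_force 50

```text
time_s: 26.95
tcp_pos: [0.5379, 0.3924, 0.0029]
tool_rot: [-3.141, -0.001, 0.001]
contact_force: [-2.4, -1.3, 9.5]
opening: 0.0586
finger_force: 52.9
```

>>> move_arm --plan '[0,0,-0.3,0,0,0,-0.8,0,0,0,-1.5,0,0,0,-2,0,0,0,-2.2,0,0,0,-2.2,0,0,0,-1.7,0,0,0.5,-0.9,0,0.1,1,-0.4,0,0.2,1.6,0,0,0.3,2.2,0,0,0.4,2.7,0,0]'

```text
time_s: 27.95
tcp_pos: [0.547, 0.3112, 0.1214]
tool_rot: [3.141, 0.001, 0.002]
contact_force: [0.8, 0.1, -3.4]
opening: 0.0589
finger_force: 54.3
```

>>> move_arm --plan '[0.4,3,0,0,0.4,3,0,0,0.4,3,0,0,0.4,3,0,0,0.4,3,0,0,0.4,3,0,0,0.4,3,0,0,0.4,3,0,0,0.4,3,0,0,0.4,3,0,0,0.4,3,0,0,0.4,3,0,0]'

```text
time_s: 28.95
tcp_pos: [0.595, -0.0501, 0.1216]
tool_rot: [3.141, 0.001, 0.0]
contact_force: [-0.2, 0.7, -3.2]
opening: 0.0587
finger_force: 54.3
```

>>> move_arm --plan '[0.4,3,0,0,0.4,3,0,0,0.4,2.9,0,0,0.4,2.5,0,0,0.3,2,0,0,0.2,1.5,0,0,0.1,1,0,0,0,0.7,0,0,0,0.4,0,0,0,0.1,0,0,0,0,0,0]'

```text
time_s: 29.87
tcp_pos: [0.6181, -0.2182, 0.1218]
tool_rot: [-3.141, 0.0, 0.001]
contact_force: [0.3, 1.1, -3.2]
opening: 0.0584
finger_force: 54.3
```

```bash
python3 chk.py .617 -.218 .045 .030 .125
```

```text
scene 364 [ 617.7 -217.4] amber z [0.132 0.201] ztop 0.55
side 404 [ 616.3 -219.7] amber z [0.131 0.198] ztop 0.514
```

>>> move_arm --plan '[0,0,0.5,0,0,0,1.3,0,0,0,2,0,0,0,2,0,0,0,2,0,0,0,1.6,0,0,0,0.9,0,0,0,0.5,0,0,0,0.2,0,0,0,0.1,0,0,0,0,0]'

```text
time_s: 30.88
tcp_pos: [0.6184, -0.2189, 0.0115]
tool_rot: [3.141, -0.001, 0.001]
contact_force: [-0.1, 0.1, -1.7]
opening: 0.0586
finger_force: 54.3
```

>>> move_arm --plan '[0,0,0.1,0,0,0,0.1,0,0,0,0.1,0,0,0,0,0]'

```text
time_s: 31.22
tcp_pos: [0.6181, -0.2188, 0.0078]
tool_rot: [-3.142, 0.0, 0.001]
contact_force: [-0.1, -1.1, -2.4]
opening: 0.0586
finger_force: 54.3
```

>>> move_arm --plan '[0,0,0.08,0,0,0,0,0]'

```text
time_s: 31.38
tcp_pos: [0.6181, -0.2188, 0.007]
tool_rot: [3.142, 0.0, 0.001]
contact_force: [1.1, 1.0, -2.7]
opening: 0.0585
finger_force: 54.4
```

>>> move_arm --plan '[0,0,0.07,0,0,0,0,0]'

```text
time_s: 31.55
tcp_pos: [0.6181, -0.2188, 0.007]
tool_rot: [-3.142, -0.0, 0.001]
contact_force: [-3.1, 1.6, 7.2]
opening: 0.0585
finger_force: 55.3
```

Contact. Releasing, rising and moving clear.

>>> move_arm --plan '[0,0,0,0,0,0,0,0,0,0,0,0,0,0,0,0,0,0,0,0]' --claw -1

```text
time_s: 31.97
tcp_pos: [0.6181, -0.2188, 0.0063]
tool_rot: [-3.142, 0.0, 0.001]
contact_force: [-0.3, -0.4, 0.6]
opening: 0.0856
finger_force: 0.0
```

>>> move_arm --plan '[0,0,-0.7,0,0,0,-1.5,0,0,0,-2.5,0,0,0,-3,0,0,0,-3,0,0,0,-3,0,0,0,-2,0,-1,-1,-1,0,-2,-1,0,0,-2,-1,0,0,-1,-1,0,0,0,0,0,0]'

```text
time_s: 32.97
tcp_pos: [0.5568, -0.1771, 0.1744]
tool_rot: [-3.14, -0.0, 0.001]
contact_force: [1.8, -0.3, 1.0]
opening: 0.0853
finger_force: 0.0
```

```bash
cp scene0.npz s.npz; python3 chk.py .617 -.218 .04 .030 .012; cp last_scene.npz scene0.npz; cp last_side.npz side0.npz; python3 m.py | grep -v '^11[0-9]'; python3 -c "
import numpy as np,cv2
cv2.imwrite('pics/end.png',np.load('last_scene.npz')['im'])"
```

```text
scene 288 [ 617.6 -218. ] amber z [0.057 0.09 ] ztop 0.555
side 332 [ 616.3 -220.6] amber z [0.055 0.088] ztop 0.511
1 718 ztop 0.082 bbox [0.283 0.249 0.323 0.288] bgr [104.  38.  77.] [[301.3, 272.8, 16.8], [299.9, 269.2, 16.1], [299.8, 272.3, 17.9]]
2 696 ztop 0.082 bbox [0.374 0.341 0.413 0.381] bgr [41. 95. 32.] [[392.2, 368.0, 16.7], [391.1, 364.3, 16.1], [391.1, 367.5, 17.7]]
4 1676 ztop 0.095 bbox [0.403 0.111 0.475 0.176] bgr [ 86. 100. 115.] [[433.3, 156.0, 29.2], [436.7, 156.9, 30.2], [434.2, 156.3, 29.6]]
8 592 ztop 0.081 bbox [0.431 0.234 0.468 0.269] bgr [102.  41.  79.] [[449.9, 256.0, 16.7], [451.0, 251.6, 13.5], [449.9, 255.8, 16.7]]
10 1375 ztop 0.048 bbox [ 0.442 -0.021  0.501  0.041] bgr [148. 156. 154.] [[476.5, 10.6, 21.6], [468.7, 5.2, 22.2], [471.8, 8.1, 23.6]]
14 3321 ztop 0.115 bbox [ 0.478 -0.387  0.534 -0.331] bgr [169. 171. 168.] [[504.8, -356.8, 25.7], [503.8, -359.3, 25.6], [503.8, -357.7, 26.7]]
15 4139 ztop 0.105 bbox [ 0.574 -0.263  0.661 -0.179] bgr [ 54.  89. 119.] [[612.2, -216.7, 35.8], [618.0, -213.6, 37.3], [615.7, -218.1, 32.9]]
19 635 ztop 0.075 bbox [0.597 0.148 0.649 0.195] bgr [112. 110. 114.] [[619.0, 182.5, 18.6], [610.8, 163.8, 8.7], [619.0, 184.4, 19.8]]
22 1506 ztop 0.085 bbox [ 0.602 -0.024  0.662  0.038] bgr [104. 103. 114.] [[627.0, 12.4, 23.9], [633.2, 9.9, 22.5], [628.4, 12.3, 23.7]]
34 29416 ztop 0.016 bbox [ 0.716 -0.5    0.934 -0.21 ] bgr [208. 215. 213.] [[803.4, -324.9, 75.4], [822.3, -364.7, 90.4], [829.2, -355.2, 91.1]]
36 7407 ztop 0.085 bbox [0.783 0.242 0.899 0.5  ] bgr [ 66.  98. 120.] [[631.0, 371.9, 240.0], [1223.4, 436.9, 410.3], [638.5, 363.8, 227.2]]
37 11575 ztop 0.085 bbox [ 0.784 -0.118  0.897  0.148] bgr [ 67. 101. 123.] [[396.2, 78.9, 469.6], [1084.8, 17.8, 272.9], [113.4, 101.8, 744.4]]
```

View pics/end.png

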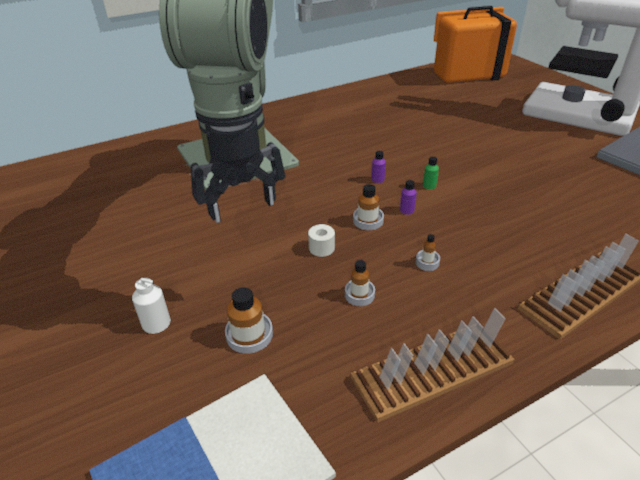

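All four bottles stand upright in their dishes: S (428,255), M (360,285), L (368,208) and XL (247,322). Their tops are at 75, 85, 95 and 105 mm. The wash bottle, tape roll and look-alikes haven't moved.

```bash
python3 -c "
from cell import bot
print(bot.close_job())"
```

```text
the job is handed in; nothing more can be done
None
```

All four bottles are standing upright in the dishes of their own size and the job is handed in at about 33 s; my first grip on the smallest closed on its cap because the fingertips sit 34 mm higher than reported, but it stayed upright and I re-gripped it on the body.

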